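Crank the sample carriage to the orange index

ROBOT

A 6-joint arm with a two-finger parallel gripper is mounted at the origin on a cart in front of the work surface, level with it; the furniture and walls round the work are solid. World frame = base frame: x ahead of the robot, y to its left, z up, the work surface at z = 0. Lengths are in m, angles in rad, forces in N, time in s.
With the tool pointing down it reaches from about 0.35 to 0.775 m from the base axis. Payload 5.5 kg.
Tool frame: the origin (TCP) lies at the very end of the fingers, on their centre line; the grasp point (between the pads) lies 19 mm behind it; y points along the fingers, z is the direction in which the jaws open and shut, and the axes are right-handed (so a half turn about y gives the same grasp; the last joint's range is limited). The gripper opens to 85 mm and grips with 20 to 120 N. Pads are 22 mm wide; open, the fingers measure 114 mm over their backs; the gripper's body (76 mm by 85 mm) begins 54 mm behind the grasp point. The pads swing forward as they close: fully open they stand 13 mm farther back than shut.
Start: joints at [1.035, 0.313, 0.046, 1.304, 0, 1.431], TCP at [0.222, 0.531, 0.203] pointing down, gripper open.
Joint ranges: [-2.76, 2.76], [-0.86, 1.69], [-1.03, 1.26], [-2.2, 2.34], [-1.47, 1.5], [-3.14, 3.14]. Speed limits (rad/s): [2.57, 2.57, 3.14, 3.14, 3.14, 3.14].

INTERFACE

Orientations are given as a unit quaternion [w, x, y, z].
In Python, from workcell import env gives the robot as it stands.
- The arm moves only by the shell command python3 -m inch 'ROWS' [OPENING] [FORCE]. ROWS is JSON, a list that holds one entry, the list of rows, each a list of 4 numbers: the shift along the tool's x, y, z in mm, then the turn about the tool's y in degrees. In form: [[[tx, ty, tz, spin], ...]]. A call has 1 to 10 rows; each row is the pose to reach, as a shift and turn from the pose commanded when the call began, along the tool's axes at that moment; what a row does not reach only later rows make up. A row lasts 1/10 s, in which the tool goes at most 50 mm and 8.59 degrees, less where a joint would pass 70% of its speed; a pose out of reach is approached as far as the arm can. A call with a gripper value outside its range is refused whole. OPENING is the finger opening in mm, from 0 to 85.4, set as the call begins (- or left out, the last holds). The fingers move at their own pace and stop on an object; FORCE is the grip in N (left out, the last holds). Time passes only in rows, so rows that repeat a pose let the fingers close. It gives the time, the measured TCP pose, the force and the opening at its end, in the units of the state.
- env.get_state(): the state, without advancing time (a new reading comes with each control period).
- env.read_camera(name): name is "side" or "top"; returns the picture (420x560x3 uint8, blue, green, red); there is no depth.
- env.camera_model(name): a dict with "fx", "fy", "cx", "cy" (pixels), "R" (3x3) and "t" (3): a world point X has camera coordinates R X + t. Camera axes: x right, y down, z forward; pixel columns grow to the right and rows downward; lengths in m; the calibration is good to about 2 mm. A picture is of the moment at which its call begins. camera_model takes no time and is no camera call.
- env.hand_in(): hands the job in, once; it reports no verdict.
The state is a dict: "clock": time; "joint_pos": joint angles; "qvel": joint speeds; "tau": joint torques, N m; "tcp_pos": TCP position; "orientation": TCP orientation; "wrist_force": force on the tool from outside, world axes, zero at the start; "ft_torque": the same for the moment, N m; "finger_gap": finger opening in m.
Only numpy, scipy, OpenCV 4.12 (cv2) and the standard library are available. Lean on these libraries where they do the work, as an engineer would, in place of code of your own. Each camera call takes 0.05 s, during which the arm holds its last target.

TASK

Hold the red grip of the crank and wind the sample carriage along its rail, through several turns, until its white pointer stands opposite the orange index clip (not the blue one). Then let go, leaving the crank fully down on its square shaft; it must not come off the shaft at any time.

Things in the scene. Friction and masses are not known exactly. Their poses are not given: they have to be found in the camera images.
- crank_grip (a point): Centre of the upright red grip of the dark steel crank: 19 mm thick, 56 mm tall, its axis 45 mm from the shaft axis. It spins freely on its pin: hold it tight and travel round without turning. z is up along it; x, y mean nothing. The crank (200 g) is loose: its 18 mm deep square socket sits on the shaft and lifts off upward. Hub top 38 mm, shaft end 34 mm below this point. Start angle: any.
- shaft_end (a point): Upper end, on the axis, of the upright 14 mm square shaft, 83 mm above the worktop: the fixed centre of the grip's circle. z is up; x, y mean nothing. One turn moves the carriage 30 mm; counter-clockwise seen from above moves it along +y of pointer, clockwise along -y. It takes about 5 N at the grip and stays where left; the carriage cannot be pushed along directly.
- pointer (a point): Tip of the white pointer on the far edge of the carriage, a black plate 84 x 90 mm with a petri dish clipped on it, nothing on it over 60 mm above the worktop; tip 37 mm above the worktop. y runs along the rail, to the robot's left; x across it, away from the robot. The carriage can travel 130 mm either way from its start.
- orange_index (a point): Middle of the near face of the orange index clip, 12 mm wide along the rail, 34 mm above the worktop, fixed on the steel bar behind the carriage, 80 to 110 mm left or right of the pointer at the start. Axes as for pointer. A blue clip of the same shape stands on the other side.

How it is judged:
At the end, for the whole second after the job is handed in: The pointer is within 10 mm of the orange index along the rail, and the crank stands upright on its shaft, fully down (grip height within 6 mm of seated, tilt under 0.12 rad) (y of pointer in the frame of orange_index between -0.01 and 0.01 m and z of crank_grip in the frame of shaft_end between 0.028 and 0.04 m and angle between crank_grip's own z axis and vertical below 0.12 rad and horizontal distance between crank_grip and shaft_end below 0.055 m); the robot touches nothing.
It fails at once if the crank is lifted off its shaft (grip more than 12 mm above its seated height) (z of crank_grip in the frame of shaft_end above 0.046 m).
It fails at once if the crank is away from its shaft (grip more than 60 mm from the shaft axis) (horizontal distance between crank_grip and shaft_end above 0.06 m).
It also fails if it takes over 58 s, if anything falls off the work surface, if the arm or the gripper's body presses on something with over 40 N, if the wrist force passes 120 N, or if a joint passes its speed limit or range.

## Working session

There is one attempt and no reset: what is moved stays moved. The work goes in short steps, Python scripts to look and compute and a shell command to move; the robot and the scene stay as the last step left them, time stands still between calls to the robot, and variables do not carry over. Pictures are saved under pics/ and viewed, and the job is handed in when it is done.

```bash
ls; mkdir -p pics; python3 - <<'E'
from workcell import env
import cv2
s=env.get_state();print(s)
for n in("side","top"):
    im=env.read_camera(n);cv2.imwrite(f"pics/{n}0.png",im);print(n,env.camera_model(n))
E
```

```text
pics
{'clock': 0.0, 'joint_pos': array([1.03537806e+00, 3.13983990e-01, 4.49957672e-02, 1.30360542e+00,
       2.12988928e-05, 1.43120350e+00]), 'qvel': array([ 0.00018676,  0.00151897, -0.00062464,  0.00087137,  0.00057693,
       -0.00035593]), 'tau': array([ 6.78647011e-04, -4.80629253e+01,  2.98532581e+01,  1.93809491e-02,
       -3.91684644e-04, -1.27899713e-05]), 'tcp_pos': array([0.2214153 , 0.53005876, 0.20182512]), 'orientation': array([-0.69270605,  0.69390026, -0.13925109,  0.13881604]), 'wrist_force': array([-0.13328966, -0.26215361,  0.13941934]), 'ft_torque': array([ 0.02887963, -0.02235493, -0.01043857]), 'finger_gap': 0.08527944600834349}
side {'fx': 506.3427314671974, 'fy': 506.3427314671974, 'cx': 279.1531923032627, 'cy': 211.0189779898894, 'R': array([[ 0.94915593, -0.31437623, -0.01645011],
       [-0.19143379, -0.53491045, -0.82293616],
       [ 0.24991223,  0.78424384, -0.56789566]]), 't': array([-0.3624682 ,  0.35077643,  0.51299589])}
top {'fx': 479.57919079513294, 'fy': 479.57919079513294, 'cx': 274.1944946748542, 'cy': 203.53651551236052, 'R': array([[-0.00565461, -0.9999794 , -0.00303599],
       [-0.98716504,  0.00606666, -0.15958818],
       [ 0.15960331,  0.00209461, -0.98717901]]), 't': array([0.3114245 , 0.52592726, 0.86459967])}
```

View pics/side0.png

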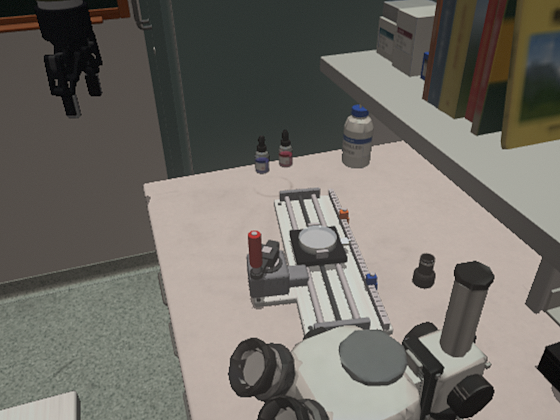

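View pics/top0.png

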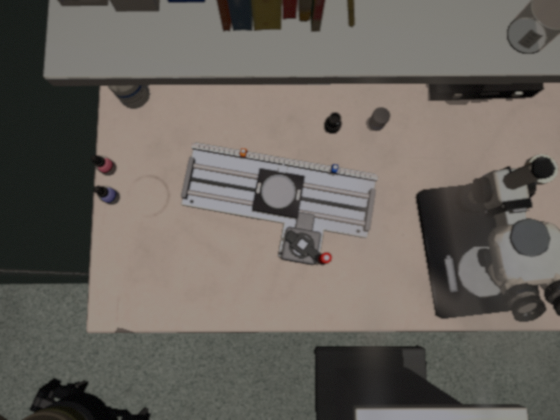

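Side view: red grip top at about (254,234), orange clip (343,214), blue clip (372,280). Top view: grip about (325,258), hub about (301,243), orange (243,153), blue (334,168). I'll zoom in for exact pixels.

```bash
python3 - <<'E'
import cv2
a=cv2.imread("pics/top0.png");cv2.imwrite("pics/topz.png",cv2.resize(a[130:280,170:390],(792,540),interpolation=cv2.INTER_CUBIC))
a=cv2.imread("pics/side0.png");cv2.imwrite("pics/sidez.png",cv2.resize(a[190:310,230:390],(800,600),interpolation=cv2.INTER_CUBIC))
E
```

```text
(no output)
```

View pics/topz.png

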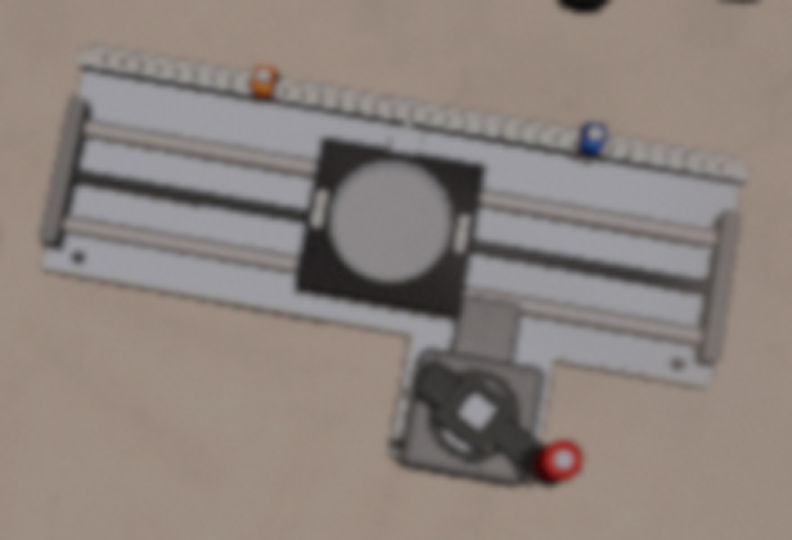

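View pics/sidez.png

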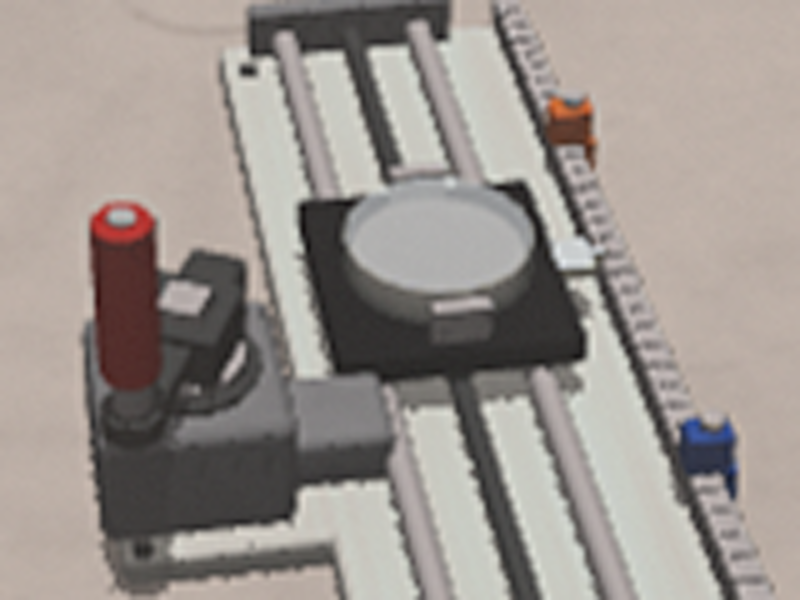

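```bash
cat > h.py <<'E'
import numpy as np
from workcell import env
def px(n,u,v,z):
    m=env.camera_model(n);R=np.array(m["R"]);t=np.array(m["t"])
    d=R.T@np.array([(u-m["cx"])/m["fx"],(v-m["cy"])/m["fy"],1]);c=-R.T@t
    return c+d*(z-c[2])/d[2]
def proj(n,X):
    m=env.camera_model(n);p=np.array(m["R"])@X+np.array(m["t"])
    return np.array([p[0]/p[2]*m["fx"]+m["cx"],p[1]/p[2]*m["fy"]+m["cy"]])
T=lambda u,v,z:px("top",170+u/3.6,130+v/3.6,z).round(4)
S=lambda u,v,z:px("side",230+u/5,190+v/5,z).round(4)
E
python3 - <<'E'
from h import *
print("grip",T(563,460,.147),S(123,215,.147))
print("gripbottom side",S(130,385,.089))
print("shaft",T(477,411,.083),S(185,297,.083))
print("orange",T(264,80,.045),S(572,100,.045), "near face",S(568,135,.034))
print("blue",T(594,138,.045),S(708,422,.045))
print("pointer",S(605,250,.037),T(410,130,.037))
print("plate corners far",T(322,138,.03),T(484,166,.03))
g=T(563,460,.147);s=T(477,411,.083);print(np.linalg.norm(g[:2]-s[:2]),np.degrees(np.arctan2(*(g-s)[1::-1])))
E
```

```text
grip [0.4202 0.223  0.147 ] [0.4215 0.2213 0.147 ]
gripbottom side [0.4196 0.2164 0.089 ]
shaft [0.4476 0.2582 0.083 ] [0.4487 0.257  0.083 ]
orange [0.6276 0.367  0.045 ] [0.6298 0.3646 0.045 ] near face [0.6262 0.3588 0.034 ]
blue [0.5947 0.1919 0.045 ] [0.5964 0.1894 0.045 ]
pointer [0.608  0.2882 0.037 ] [0.6017 0.2892 0.037 ]
plate corners far [0.5992 0.3366 0.03  ] [0.5832 0.2495 0.03  ]
0.04460717431086616 -127.8975144322857
```

```bash
cat >> h.py <<'E'
from scipy.spatial.transform import Rotation
def Rt():
    q=np.array(env.get_state()["orientation"]);return Rotation.from_quat(q,scalar_first=True).as_matrix()
def sh(target):
    s=env.get_state();return (Rt().T@(np.array(target)-s["tcp_pos"])*1000).round(1)
E
python3 - <<'E'
from h import *
print(Rt().round(3))
print(sh([.4207,.222,.2]),sh([.4207,.222,.105]))
E
```

```text
[[ 0.923 -0.001  0.386]
 [-0.386 -0.001  0.923]
 [-0.    -1.    -0.002]]
[ 302.6    2.2 -207.5] [ 302.7   97.2 -207.3]
```

```bash
python3 -m inch '[[[20,0,-14,0],[55,0,-38,0],[95,0,-65,0],[135,0,-93,0],[175,0,-120,0],[215,0,-147,0],[250,0,-171,0],[280,0,-192,0],[296,0,-203,0],[303,0,-207,0]]]' 60 40; python3 -m inch '[[[0,0,0,0],[0,0,0,0]]]'; python3 - <<'E'
from h import *
import cv2
print(env.get_state()["tcp_pos"],env.get_state()["wrist_force"],sh([.4207,.222,.105]))
for n in("side","top"):cv2.imwrite(f"pics/{n}1.png",env.read_camera(n))
a=cv2.imread("pics/side1.png");b=cv2.imread("pics/top1.png")
cv2.imwrite("pics/z1.png",np.hstack([cv2.resize(a[130:330,190:390],(400,400)),cv2.resize(b[130:330,190:390],(400,400))]))
E
```

```text
clock: 1.1
tcp_pos: [0.4222, 0.221, 0.2023]
orientation: [-0.693, 0.693, -0.14, 0.14]
wrist_force: [-0.8, 0.4, -0.1]
finger_gap: 0.0602
clock: 1.3
tcp_pos: [0.4209, 0.2233, 0.2025]
orientation: [0.693, -0.693, 0.139, -0.139]
wrist_force: [0.6, 0.7, -0.3]
finger_gap: 0.0598
[0.42092466 0.22330834 0.20250917] [ 0.57331907  0.69643577 -0.25022913] [ 0.4 97.5 -1.3]
```

View pics/z1.png

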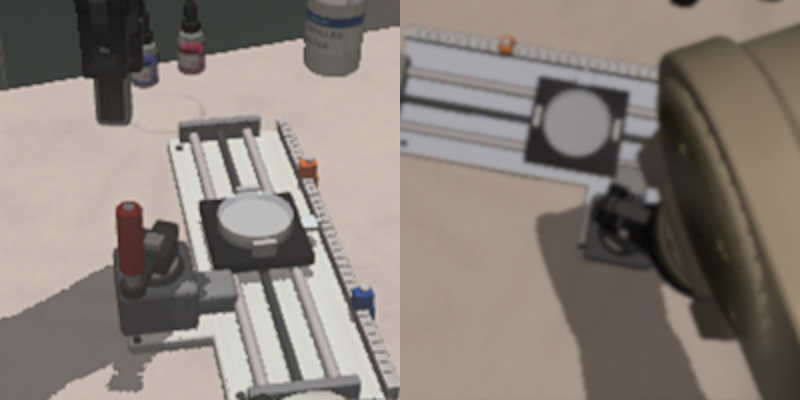

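```bash
python3 - <<'E'
from h import *
o=np.array([190,130])
for X in ([.4209,.2233,.2025],[.4207,.222,.147]):
    print((proj("side",np.array(X))-o)*2)
R=Rt()
for s in(-.03,.03): print((proj("side",np.array([.4209,.2233,.2125])+R[:,2]*s)-o)*2)
E
```

```text
[123.81357173 138.31760481]
[127.77182413 205.64346676]
[117.53095797 150.95234467]
[128.28727623 102.28273784]
```

```bash
python3 - <<'E'
from h import *
import cv2
a=cv2.imread("pics/side1.png")[120:230,200:300]
a=cv2.resize(a,(600,660)[::1],interpolation=cv2.INTER_CUBIC)
a=cv2.convertScaleAbs(a,alpha=1.8,beta=20)
R=Rt();c=np.array([.4209,.2233,.2025])
for h in(0,.02):
  for s in(-.03,0,.03):
    p=(proj("side",c+R[:,2]*s+[0,0,h])-[200,120])*6
    cv2.circle(a,tuple(p.astype(int)),4,(0,255,0) if h else (0,0,255),-1)
cv2.imwrite("pics/z2.png",a[:600])
E
```

```text
(no output)
```

View pics/z2.png

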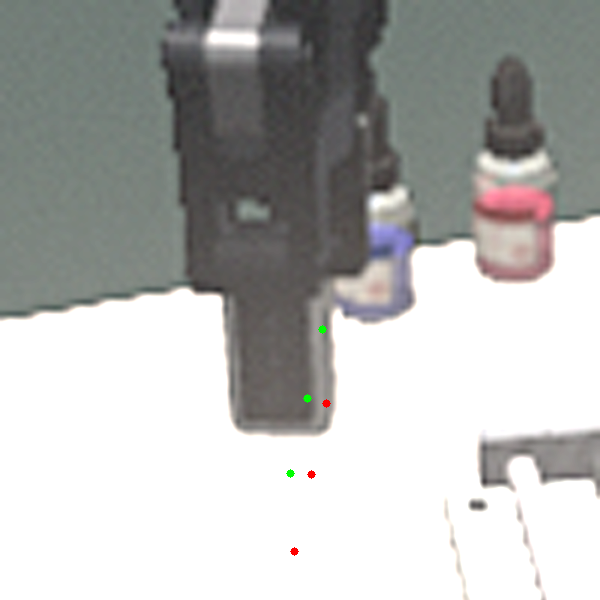

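```bash
python3 - <<'E'
from h import *
import cv2
a=cv2.imread("pics/side0.png")[0:150,20:140]
a=cv2.resize(a,(480,600),interpolation=cv2.INTER_CUBIC)
a=cv2.convertScaleAbs(a,alpha=2.5,beta=30)
b=cv2.imread("pics/top0.png")[340:420,20:180]
b=cv2.resize(b,(640,320),interpolation=cv2.INTER_CUBIC);b=cv2.convertScaleAbs(b,alpha=2.5,beta=30)
R=Rt();c=np.array([.2214,.5301,.2018])
for n,im,o,k in(("side",a,(20,0),4),("top",b,(20,340),4)):
 for h in(0,.02):
  for s in(-.0425,0,.0425):
    p=(proj(n,c+R[:,2]*s+[0,0,h])-o)*k
    cv2.circle(im,tuple(p.astype(int)),3,(0,255,0) if h else (0,0,255),-1)
cv2.imwrite("pics/z3.png",a);cv2.imwrite("pics/z4.png",b)
E
```

```text
(no output)
```

View pics/z3.png

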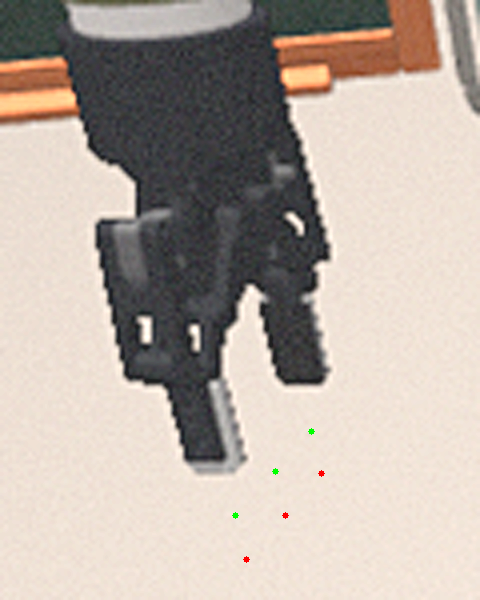

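View pics/z4.png

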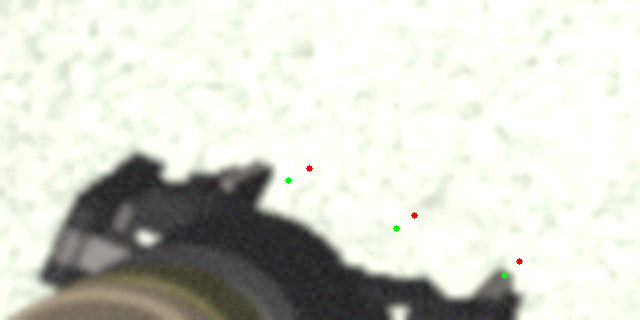

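```bash
python3 - <<'E'
from h import *
import cv2
def tri(a,b):
    P=[]
    for n in("side","top"):
        m=env.camera_model(n);K=np.array([[m["fx"],0,m["cx"]],[0,m["fy"],m["cy"]],[0,0,1]])
        P.append(K@np.c_[m["R"],m["t"]])
    X=cv2.triangulatePoints(P[0],P[1],np.array(a,float),np.array(b,float))[:,0];X=X[:3]/X[3]
    return X,proj("side",X)-a,proj("top",X)-b
c=np.array([.2214,.5301,.2018]);R=Rt()
for a,b,s in(((73.2,117),(144.2,409.5),-.0425),((95.5,95),(82.5,383),.0425)):
    X,e,f=tri(a,b);print(X,X-c-R[:,2]*s,e,f)
b=cv2.imread("pics/top0.png")[360:420,60:160];b=cv2.resize(b,(800,480),interpolation=cv2.INTER_CUBIC);cv2.imwrite("pics/z5.png",cv2.convertScaleAbs(b,alpha=3.5,beta=40))
print(tri((254.6,233),(326.4,257.8)))
E
```

```text
[0.20554435 0.48784312 0.24370352] [ 0.00046483 -0.00301543  0.0419059 ] [2.5842779  0.03616486] [0.00382218 3.3274617 ]
[0.24142049 0.57497047 0.24312125] [0.00370001 0.00562902 0.04131886] [ 1.91013073 -0.01093363] [-0.06849464  2.66714605]
(array([0.42106682, 0.22264386, 0.14599942]), array([-0.55693006,  0.07752156]), array([ 0.1011876 , -0.52394665]))
```

View pics/z5.png

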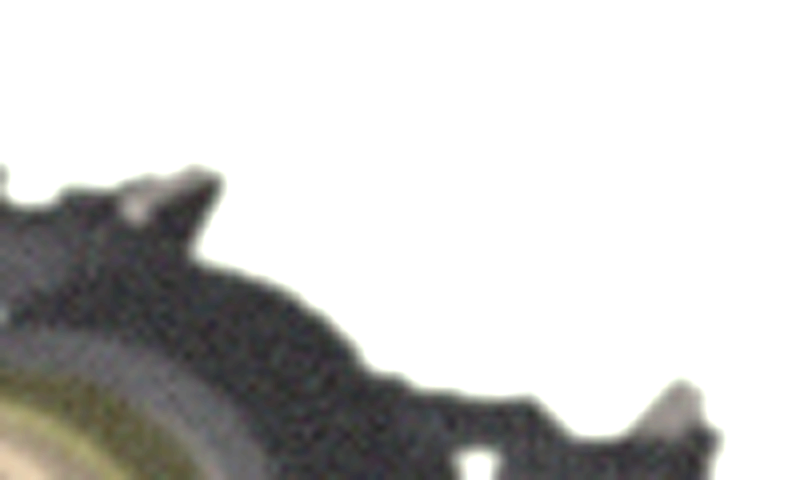

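```bash
python3 -m inch '[[[0,0,0,0],[0,0,0,0],[0,0,0,0],[0,0,0,0],[0,0,0,0]]]' 19 40; python3 - <<'E'
from h import *
import cv2
a0=env.read_camera("side");s=env.get_state();print(s["finger_gap"],s["tcp_pos"])
a=a0[120:230,200:300]
a=cv2.resize(a,(600,660),interpolation=cv2.INTER_CUBIC)
a=cv2.convertScaleAbs(a,alpha=1.2,beta=20)
R=Rt();c=s["tcp_pos"]
for h in(0,.02):
  for x in(-.01,0,.01):
    p=(proj("side",c+R[:,2]*x+[0,0,h])-[200,120])*6
    cv2.circle(a,tuple(p.astype(int)),4,(0,255,0) if h else (0,0,255),-1)
cv2.imwrite("pics/z6.png",a[:600])
E
```

```text
clock: 1.9
tcp_pos: [0.4215, 0.2229, 0.2027]
orientation: [0.693, -0.693, 0.139, -0.139]
wrist_force: [-0.3, 0.5, 0.5]
finger_gap: 0.0187
0.01880085863223195 [0.42148681 0.22280108 0.20272181]
```

View pics/z6.png

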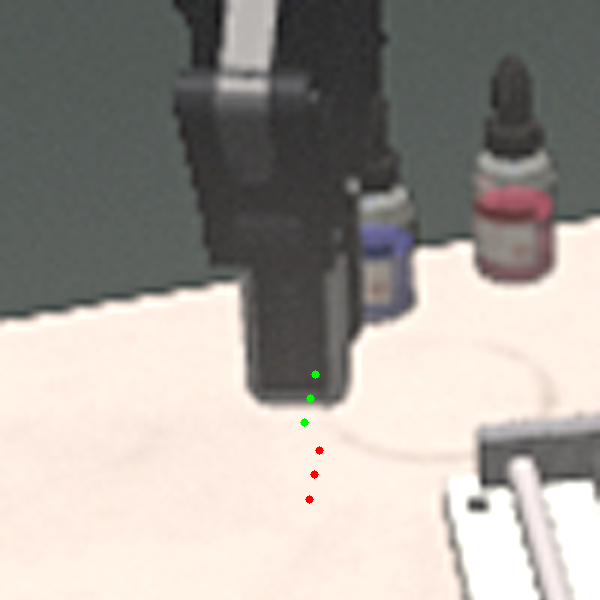

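The visible fingertips sit about 26 mm above the reported TCP, both open (41 mm, less the 13 mm swing) and closed. I'll descend in two steps and check heights in the picture.

```bash
python3 -m inch '[[[0,0,0,0],[0,0,0,0],[0,10,0,0],[0,25,0,0],[0,40,0,0],[0,55,0,0],[0,70,0,0],[0,80,0,0],[0,85,0,0],[0,85,0,0]]]' 50 40; python3 - <<'E'
from h import *
import cv2
a0=env.read_camera("side");s=env.get_state();print(s["finger_gap"],s["tcp_pos"],s["wrist_force"])
a=a0[160:260,200:300]
cv2.imwrite("pics/z7.png",cv2.resize(a,(600,600),interpolation=cv2.INTER_CUBIC))
E
```

```text
clock: 2.95
tcp_pos: [0.421, 0.2226, 0.117]
orientation: [-0.693, 0.694, -0.139, 0.139]
wrist_force: [0.2, -0.5, 0.3]
finger_gap: 0.05
0.050019614034193534 [0.42143865 0.22273373 0.11762933] [ 0.40697025 -1.0186078   0.50986619]
```

View pics/z7.png

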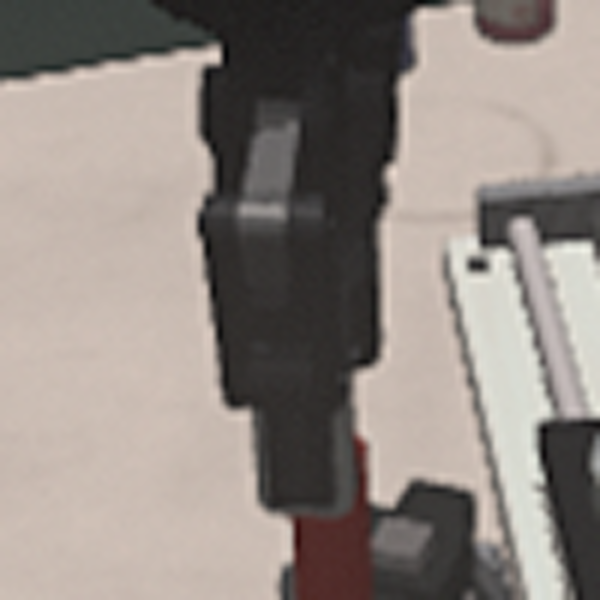

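```bash
python3 -m inch '[[[0,10,0,0],[0,20,0,0],[0,28,0,0],[0,28,0,0]]]' 50 40; python3 -m inch '[[[0,0,0,0],[0,0,0,0],[0,0,0,0],[0,0,0,0],[0,0,0,0]]]' 10 60; python3 - <<'E'
from h import *
import cv2
a0=env.read_camera("side");s=env.get_state();print(s["finger_gap"],s["tcp_pos"],s["wrist_force"])
a=a0[160:260,200:300]
cv2.imwrite("pics/z8.png",cv2.resize(a,(600,600),interpolation=cv2.INTER_CUBIC))
E
```

```text
clock: 3.4
tcp_pos: [0.4203, 0.2224, 0.0882]
orientation: [-0.693, 0.694, -0.14, 0.138]
wrist_force: [-0.3, -0.1, 0.3]
finger_gap: 0.0498
clock: 3.9
tcp_pos: [0.4217, 0.2228, 0.0901]
orientation: [0.693, -0.693, 0.139, -0.139]
wrist_force: [-0.1, -0.1, 2.4]
finger_gap: 0.0172
0.017150221816566228 [0.42173661 0.22279599 0.09008841] [-1.21601507 -0.62721912  2.45258943]
```

View pics/z8.png

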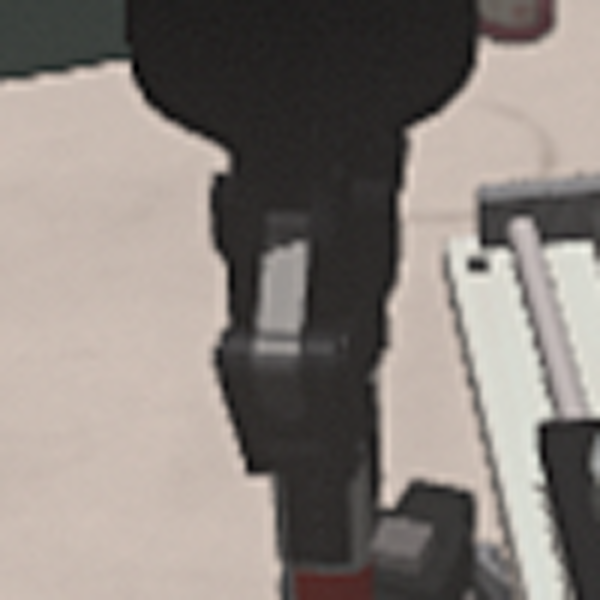

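```bash
python3 - <<'E'
from h import *
a0=-104.6
def rows(a,n,st=18):
    f=lambda d:45*np.array([np.cos(np.radians(d)),np.sin(np.radians(d))])
    return [[round(float(v),1) for v in f(a+st*(i+1))-f(a)] for i in range(n)]
print(Rt().round(3))
print(rows(a0,5)); print(rows(a0+90,10))
E
```

```text
[[ 0.923  0.001  0.386]
 [-0.386  0.     0.923]
 [ 0.001 -1.     0.   ]]
[[14.0, -1.4], [27.8, 1.6], [39.9, 8.8], [49.3, 19.3], [54.9, 32.2]]
[[1.4, 14.0], [-1.6, 27.8], [-8.8, 39.9], [-19.3, 49.3], [-32.2, 54.9], [-46.2, 56.3], [-60.0, 53.2], [-72.1, 46.1], [-81.5, 35.6], [-87.1, 22.7]]
```

```bash
python3 -m inch '[[[7,-1.2,-1.2,0],[14,-1.2,-1.4,0],[27.8,-1.2,1.6,0],[39.9,-1.2,8.8,0],[49.3,-1.2,19.3,0],[54.9,-1.2,32.2,0],[54.9,-1.2,32.2,0]]]'; python3 - <<'E'
from h import *
import cv2
a0=env.read_camera("side");s=env.get_state();print(s["finger_gap"],s["tcp_pos"],s["wrist_force"],s["ft_torque"])
p=s["tcp_pos"][:2]-[.448,.2576];print(np.hypot(*p),np.degrees(np.arctan2(p[1],p[0])))
a=a0[160:310,200:400]
cv2.imwrite("pics/z9.png",cv2.resize(a,(800,600),interpolation=cv2.INTER_CUBIC))
E
```

```text
clock: 4.65
tcp_pos: [0.4847, 0.2308, 0.0901]
orientation: [-0.693, 0.694, -0.14, 0.138]
wrist_force: [-2.1, -2.4, 0.1]
finger_gap: 0.017
0.01682398210965643 [0.48449353 0.23078378 0.09021608] [-1.49073173  0.04376453  0.30857024] [-0.12809334  0.46947332 -0.0112766 ]
0.0452867210466107 -36.309232944685114
```

View pics/z9.png

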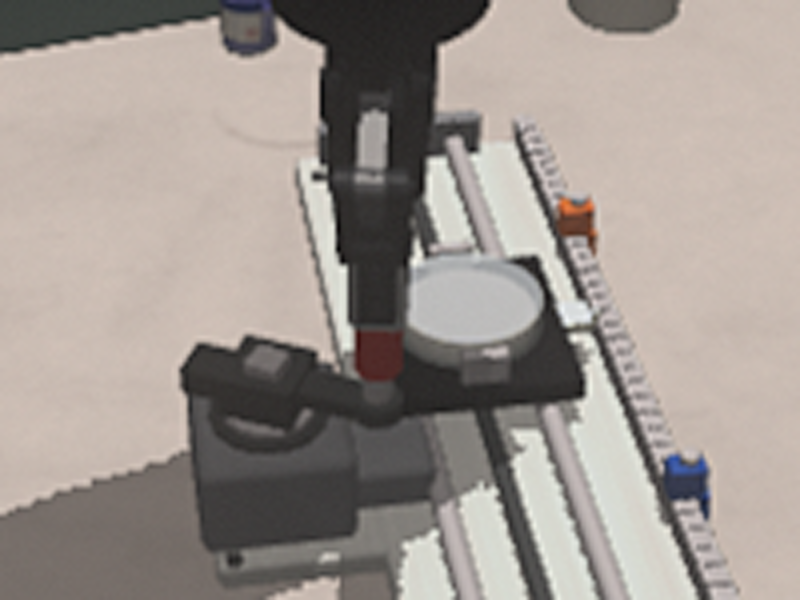

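The crank follows and the carriage is moving towards orange with low forces. The pointer, at crop (592,316), is visible from the side camera. I'll carry on.

```bash
python3 -m inch '[[[1.4,0,14,0],[-1.6,0,27.8,0],[-8.8,0,39.9,0],[-19.3,0,49.3,0],[-32.2,0,54.9,0],[-46.2,0,56.3,0],[-60,0,53.2,0],[-72.1,0,46.1,0],[-81.5,0,35.6,0],[-87.1,0,22.7,0]]]'; python3 - <<'E'
from h import *
s=env.get_state()
p=s["tcp_pos"][:2]-[.448,.2576];print(np.hypot(*p),np.degrees(np.arctan2(p[1],p[0])),s["tcp_pos"],s["wrist_force"],s["finger_gap"])
E
```

```text
clock: 5.7
tcp_pos: [0.4147, 0.2873, 0.091]
orientation: [0.695, -0.692, 0.138, -0.14]
wrist_force: [6.0, 2.3, -8.5]
finger_gap: 0.0173
0.04462391509982153 138.237139660494 [0.41471467 0.28732172 0.09098363] [ 6.04215988  2.34708295 -8.47886442] 0.017310546940406086
```

```bash
python3 -m inch '[[[-1.4,1,-14,0],[1.6,1,-27.8,0],[8.8,1,-39.9,0],[19.3,1,-49.3,0],[32.2,1,-54.9,0],[46.2,1,-56.3,0],[60,1,-53.2,0],[72.1,1,-46.1,0],[81.5,1,-35.6,0],[87.1,1,-22.7,0]]]'; python3 - <<'E'
from h import *
import cv2
a0=env.read_camera("side");s=env.get_state()
p=s["tcp_pos"][:2]-[.448,.2576];print(np.hypot(*p),np.degrees(np.arctan2(p[1],p[0])),s["tcp_pos"],s["wrist_force"],s["finger_gap"])
a=a0[160:310,200:400]
cv2.imwrite("pics/z10.png",cv2.resize(a,(800,600),interpolation=cv2.INTER_CUBIC))
E
```

```text
clock: 6.7
tcp_pos: [0.4841, 0.2296, 0.09]
orientation: [-0.692, 0.694, -0.14, 0.139]
wrist_force: [-5.1, -3.1, 1.9]
finger_gap: 0.0173
0.04573484437211614 -34.87219642575966 [0.48552221 0.2314512  0.08988289] [-0.43980722 -0.51510353  2.03994852] 0.01738739450347762
```

View pics/z10.png

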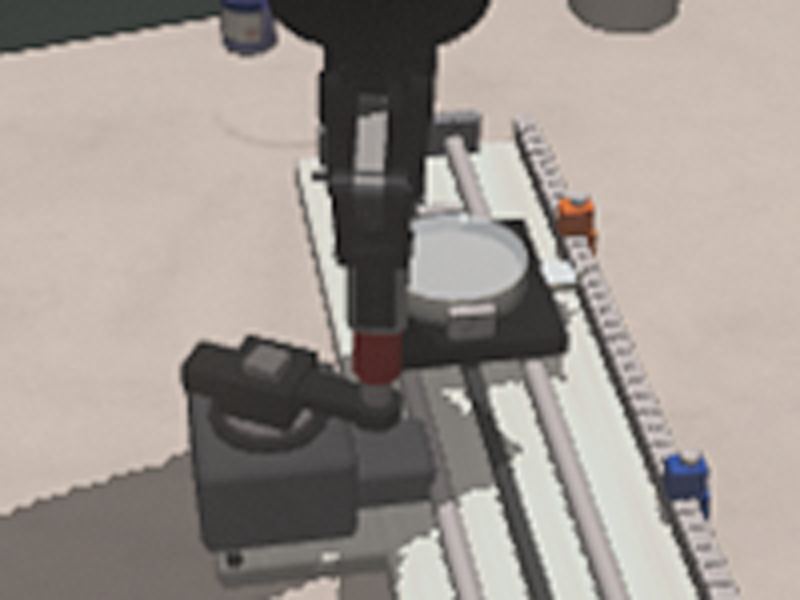

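```bash
python3 -m inch '[[[1.4,0,14,0],[-1.6,0,27.8,0],[-8.8,0,39.9,0],[-19.3,0,49.3,0],[-32.2,0,54.9,0],[-46.2,0,56.3,0],[-60,0,53.2,0],[-72.1,0,46.1,0],[-81.5,0,35.6,0],[-87.1,0,22.7,0]]]'; python3 -m inch '[[[-1.4,0,-14,0],[1.6,0,-27.8,0],[8.8,0,-39.9,0],[19.3,0,-49.3,0],[32.2,0,-54.9,0],[46.2,0,-56.3,0],[60,0,-53.2,0],[72.1,0,-46.1,0],[81.5,0,-35.6,0],[87.1,0,-22.7,0]]]';python3 - <<'E'
from h import *
import cv2
a0=env.read_camera("side");s=env.get_state()
p=s["tcp_pos"][:2]-[.448,.2576];print(np.hypot(*p),np.degrees(np.arctan2(p[1],p[0])),s["tcp_pos"],s["wrist_force"],s["finger_gap"])
cv2.imwrite("pics/s11.png",a0)
cv2.imwrite("pics/z11.png",cv2.resize(a0[160:310,200:400],(800,600),interpolation=cv2.INTER_CUBIC))
cv2.imwrite("pics/z11b.png",cv2.resize(a0[195:255,310:390],(800,600),interpolation=cv2.INTER_CUBIC))
E
```

```text
clock: 7.75
tcp_pos: [0.415, 0.2879, 0.0907]
orientation: [0.695, -0.691, 0.137, -0.14]
wrist_force: [4.9, 4.5, -5.7]
finger_gap: 0.0169
clock: 8.75
tcp_pos: [0.484, 0.2296, 0.09]
orientation: [-0.692, 0.694, -0.14, 0.139]
wrist_force: [-4.0, -4.1, 2.1]
finger_gap: 0.017
0.04571667934196023 -34.84420357868664 [0.48552007 0.23147992 0.08990406] [-0.7267322  -0.60400739  2.61750493] 0.017255500524955246
```

View pics/z11.png

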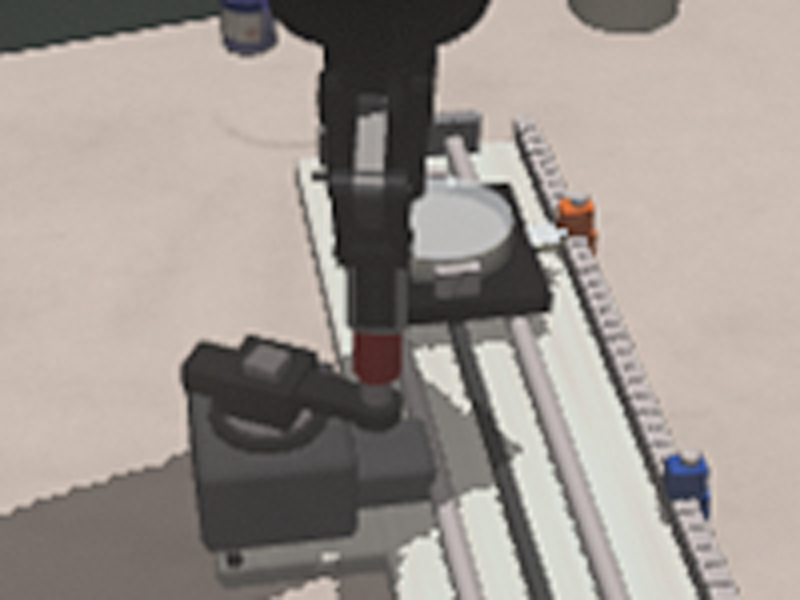

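View pics/z11b.png

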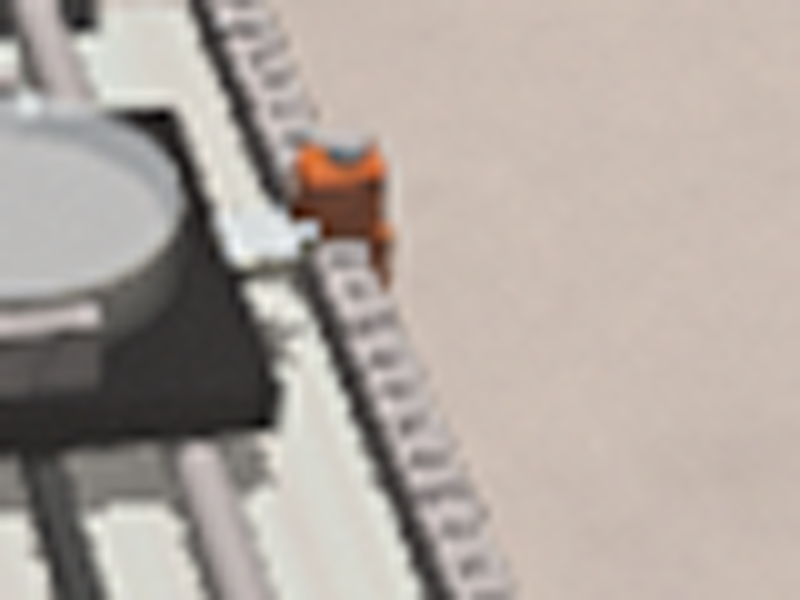

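```bash
python3 - <<'E'
from h import *
import cv2
a0=env.read_camera("top");cv2.imwrite("pics/t11.png",a0)
for n in("side","top"):
    m=env.camera_model(n);print(n,-np.array(m["R"]).T@np.array(m["t"]))
cv2.imwrite("pics/z12.png",cv2.resize(a0[135:195,205:285],(800,600),interpolation=cv2.INTER_CUBIC))
print("tip",px("side",341.2,218.2,.037))
for u,v,z in((300,165,.045),(385,165,.045),(325,240,.034)):print(px("side",310+u/10,195+v/10,z))
E
```

```text
side [ 0.28298535 -0.32863127  0.5740321 ]
top [0.38294502 0.30641646 0.9383919 ]
tip [0.61864614 0.3529605  0.037     ]
[0.62024111 0.36291775 0.045     ]
[0.63484221 0.3576931  0.045     ]
[0.62172129 0.35365892 0.034     ]
```

View pics/z12.png

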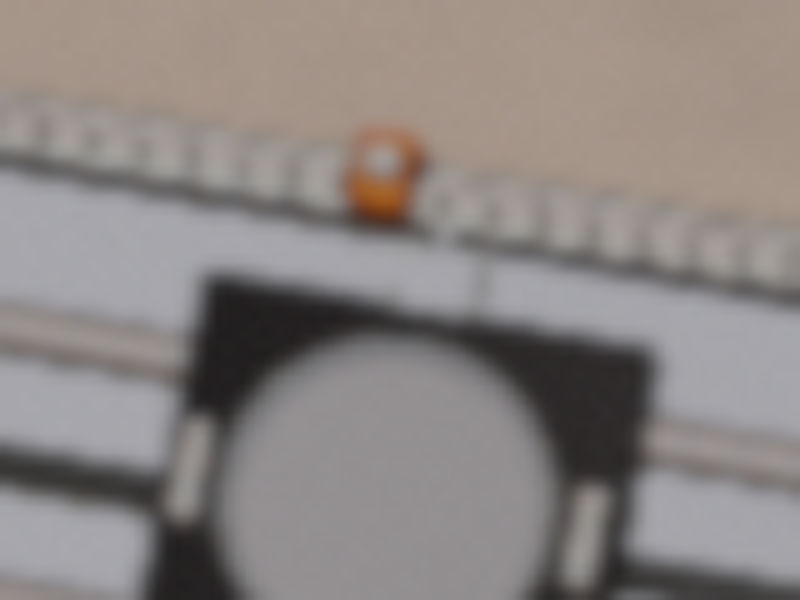

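```bash
python3 - <<'E'
from h import *
t=px("top",249.7,158.5,.037)
r=np.array([.0329,.1752]);r/=np.hypot(*r);print(r)
for z in(.034,.04,.045):
    o=px("top",243.2,156.3,z);print(t,o,(o-t)[:2]@r)
o=px("top",243.3,152.8,.046);print((o-t)[:2]@r)
# pointer at plate mid: corners
a=px("top",225.7,162.6,.03);b=px("top",270.5,170,.03);m=(a+b)/2;print(m,(t-m)[:2]@r,(px("top",243.2,155.8,.04)-m)[:2]@r, np.hypot(*(a-b)[:2]))
E
```

```text
[0.18455949 0.98282134]
[0.61718221 0.35519253 0.037     ] [0.62243694 0.36798803 0.034     ] 0.013545502990807895
[0.61718221 0.35519253 0.037     ] [0.62084808 0.36757954 0.04      ] 0.012850797364436015
[0.61718221 0.35519253 0.037     ] [0.61952404 0.36723914 0.045     ] 0.012271876009126157
0.013274462203953834
[0.60343895 0.35870373 0.03      ] -0.0009144342412889234 0.012124161569088583 0.08846049362116365
```

Top view: pointer tip at about (447,235), orange near-face centre at about (382,218) in the crop. That leaves about 12.7 mm, or about 150° more.

```bash
python3 -m inch '[[[1.4,0,14,0],[-1.6,0,27.8,0],[-8.8,0,39.9,0],[-19.3,0,49.3,0],[-32.2,0,54.9,0],[-46.2,0,56.3,0],[-60,0,53.2,0],[-72.1,0,46.1,0],[-75.6,0,42.9,0],[-75.6,0,42.9,0]]]'; python3 - <<'E'
from h import *
import cv2
a0=env.read_camera("top");b0=env.read_camera("side");s=env.get_state()
p=s["tcp_pos"][:2]-[.448,.2576];print(np.hypot(*p),np.degrees(np.arctan2(p[1],p[0])),s["tcp_pos"],s["wrist_force"],s["finger_gap"])
cv2.imwrite("pics/z13.png",np.hstack([cv2.resize(a0[135:195,205:265],(400,400)),cv2.resize(b0[195:255,310:370],(400,400))]))
cv2.imwrite("pics/z14.png",cv2.resize(b0[160:310,200:400],(800,600),interpolation=cv2.INTER_CUBIC))
E
```

```text
clock: 9.85
tcp_pos: [0.4321, 0.3004, 0.0904]
orientation: [0.694, -0.693, 0.138, -0.14]
wrist_force: [3.9, 0.9, -3.9]
finger_gap: 0.0171
0.045671229322629146 110.25073481101266 [0.43219186 0.30044815 0.0903578 ] [ 2.38165351  1.13384289 -1.80015165] 0.017177394405160952
```

View pics/z13.png

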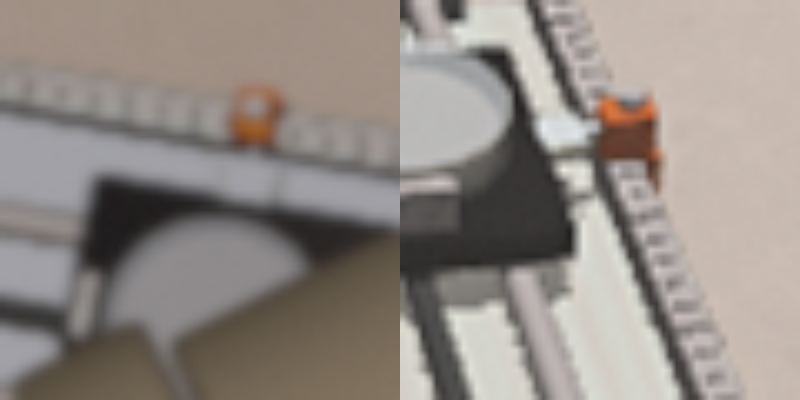

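View pics/z14.png

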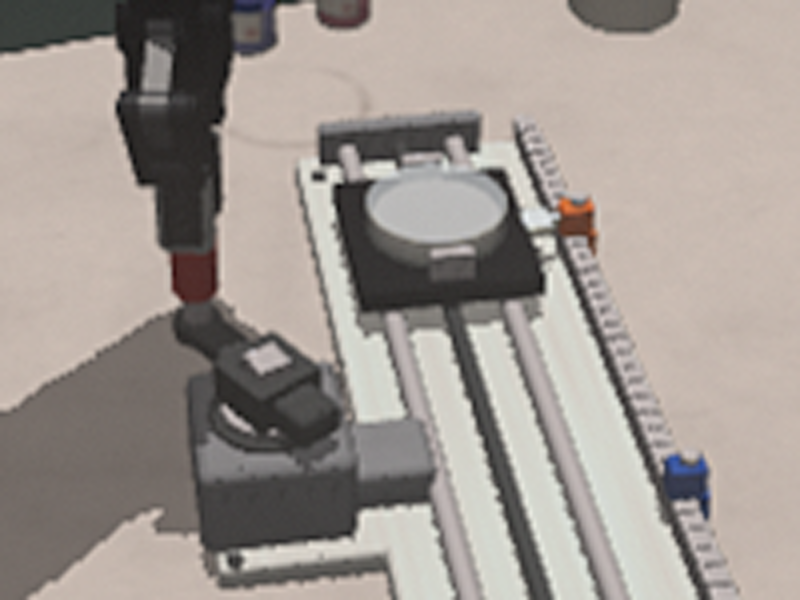

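Pointer tip stands opposite the orange clip's middle (top view crop tip (257,150), clip (255,135)). Next I press the crank lightly down, open, and rise.

```bash
python3 -m inch '[[[0,1.5,0,0],[0,1.5,0,0]]]'; python3 -m inch '[[[0,0,0,0],[0,0,0,0],[0,0,0,0],[0,0,0,0],[0,0,0,0]]]' 50; python3 - <<'E'
from h import *
import cv2
b0=env.read_camera("side");s=env.get_state();print(s["wrist_force"],s["finger_gap"],s["tcp_pos"])
cv2.imwrite("pics/z15.png",cv2.resize(b0[160:310,200:400],(800,600),interpolation=cv2.INTER_CUBIC))
E
```

```text
clock: 10.15
tcp_pos: [0.4325, 0.301, 0.0898]
orientation: [0.694, -0.692, 0.138, -0.14]
wrist_force: [0.7, 2.2, 6.2]
finger_gap: 0.0171
clock: 10.65
tcp_pos: [0.431, 0.2998, 0.0881]
orientation: [-0.693, 0.693, -0.139, 0.139]
wrist_force: [-0.5, 0.3, -0.2]
finger_gap: 0.0497
[-0.51455937 -0.69920752  0.44273697] 0.050131416776555277 [0.43112703 0.29993663 0.0882018 ]
```

View pics/z15.png

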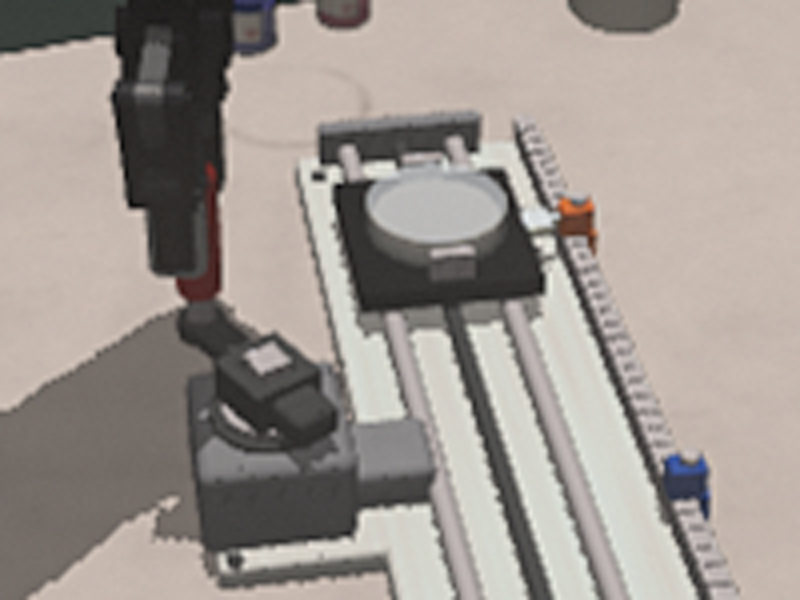

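Fingers are open on both sides of the grip and the force is about zero. Rising straight up, then moving aside to look.

```bash
python3 -m inch '[[[0,-8,0,0],[0,-20,0,0],[0,-35,0,0],[0,-50,0,0],[0,-65,0,0],[0,-80,0,0],[0,-95,0,0],[0,-108,0,0],[0,-115,0,0],[0,-115,0,0]]]'; python3 -m inch '[[[-15,0,15,0],[-40,0,40,0],[-70,0,70,0],[-100,0,100,0],[-130,0,130,0],[-150,0,150,0],[-160,0,160,0],[-160,0,160,0],[-160,0,160,0]]]' ; python3 - <<'E'
from h import *
import cv2
t=env.read_camera("top");b0=env.read_camera("side");s=env.get_state();print(s["wrist_force"],s["tcp_pos"])
cv2.imwrite("pics/t16.png",cv2.resize(t[130:280,170:390],(792,540),interpolation=cv2.INTER_CUBIC))
cv2.imwrite("pics/z16.png",cv2.resize(b0[190:310,230:390],(800,600),interpolation=cv2.INTER_CUBIC))
E
```

```text
clock: 11.7
tcp_pos: [0.4322, 0.3005, 0.2052]
orientation: [0.694, -0.693, 0.138, -0.14]
wrist_force: [-0.4, 0.4, -0.1]
finger_gap: 0.0498
clock: 12.6
tcp_pos: [0.3456, 0.5084, 0.203]
orientation: [-0.693, 0.694, -0.139, 0.139]
wrist_force: [0.1, -0.2, -0.4]
finger_gap: 0.0502
[ 0.33527623 -0.86628523  0.29126512] [0.34611442 0.50799836 0.20342923]
```

View pics/t16.png

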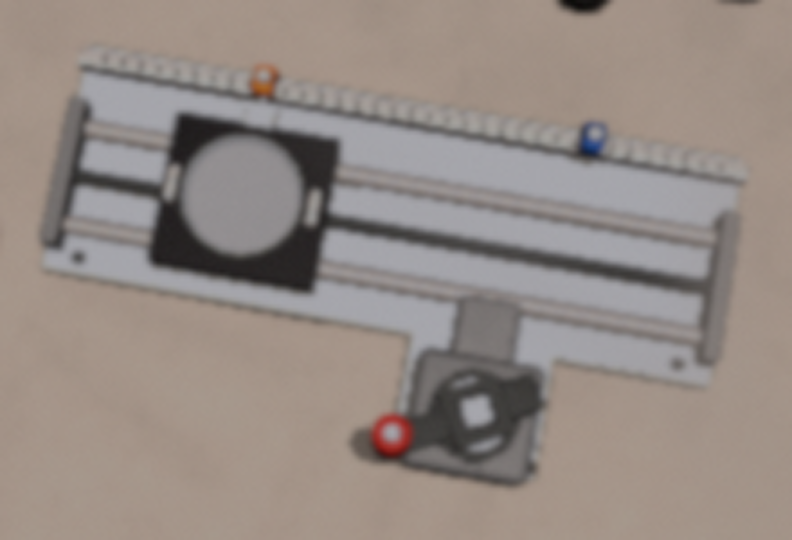

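View pics/z16.png

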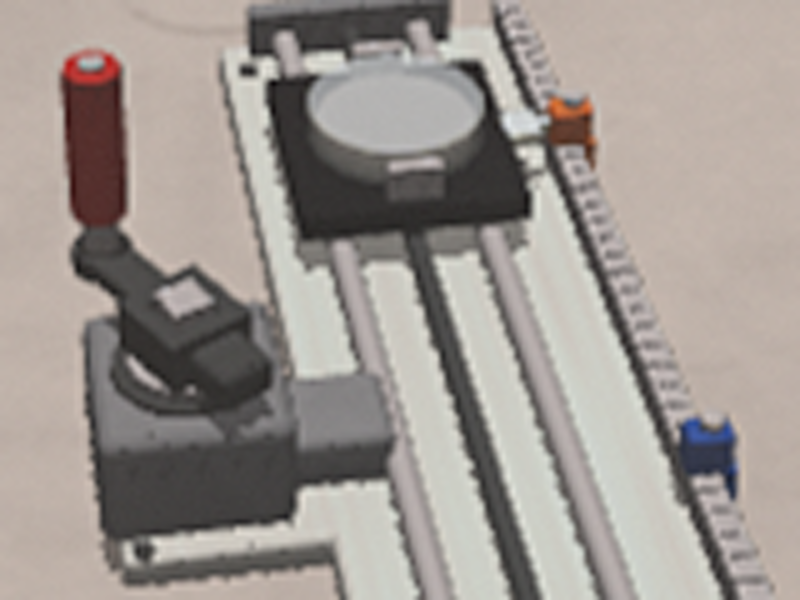

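```bash
python3 - <<'E'
from h import *
import cv2
r=np.array([.18456,.98282])
o=px("top",243.2,156.3,.036)
m=(T(180,113,.03)+T(340,140,.03))/2
print("mid vs orange",(m-o)[:2]@r, "tip side vs orange", (S(552,124,.037)-o)[:2]@r)
P=[]
for n in("side","top"):
    c=env.camera_model(n);P.append(np.array([[c["fx"],0,c["cx"]],[0,c["fy"],c["cy"]],[0,0,1]])@np.c_[c["R"],c["t"]])
X=cv2.triangulatePoints(P[0],P[1],np.array([230+93/5,190+62/5]),np.array([170+392/3.6,130+433/3.6]))[:,0];X=X[:3]/X[3]
print("grip top",X,np.hypot(*(X[:2]-[.448,.2576])))
E
```

```text
mid vs orange -0.0007048867244518366 tip side vs orange -0.004511927724451799
grip top [0.43389773 0.30062508 0.14579091] 0.04527727423855848
```

```bash
python3 - <<'E'
from workcell import env
env.hand_in();print(env.get_state()["clock"])
E
```

```text
the job is handed in; nothing more can be done
the job is handed in; nothing more can be done
```

I held the red grip and wound the crank counter-clockwise about 960° (2⅔ turns), then let go, backed the arm away and handed the job in at about 12.7 s. No verdict was reported.

**Last checks**
- **Pointer against the orange clip, along the rail:** -0.7 mm using the middle of the carriage edge in the top view, and -4.5 mm using the pointer tip in the side view. The two differ by about 4 mm, but both are inside ±10 mm.
- **Crank seating:** the top of the grip measured 145.8 mm high, against 146.0 mm at the start. It was 45.3 mm from the shaft axis and looked upright and fully seated.
- **Robot clear:** the gripper was open and well away from the crank, with under 1 N at the wrist.
- **Forces while winding:** the readings stayed at about 11 N or less.

**Disagreement:** in the pictures the fingertips sat about 26 mm above the reported TCP. I set the grasp height by what the pictures showed.

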